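Close the loaded sample unit and start it

ROBOT

A 7-joint arm with a two-finger parallel gripper is mounted at the origin on a cart in front of the work surface, level with it; the furniture and walls round the work are solid. World frame = base frame: x ahead of the robot, y to its left, z up, the work surface at z = 0. Lengths are in m, angles in rad, forces in N, time in s.
With the tool pointing down it reaches from about 0.425 to 0.925 m from the base axis. Payload 6.8 kg.
Tool frame: the origin (TCP) lies midway between the tips of the shut fingers; the grasp point (between the pads) lies 19 mm behind it (bot.hold_point_z is the distance from the TCP to the grasp point, in m); z points along the fingers, y is the line along which they close (so a half turn about z gives the same grasp; the last joint's range is limited). The gripper opens to 85 mm and grips with 20 to 120 N. Pads are 22 mm wide; open, the fingers measure 114 mm over their backs; the gripper's body (76 mm by 85 mm) begins 54 mm behind the grasp point. The pads swing forward as they close: fully open they stand 13 mm farther back than shut.
Start: joints at [-1.304, 0.477, 0.022, 1.555, -0.011, 1.109, -0.083], TCP at [0.247, 0.628, 0.231] pointing down, gripper open.
Joint ranges: [-2.96, 2.96], [-0.34, 2.1], [-1.41, 1.46], [0.24, 2.44], [-1.37, 4.51], [0.17, 1.92], [-2.96, 2.96]. Speed limits (rad/s): [2.39, 2.39, 3.14, 3.14, 3.14, 3.14, 3.14].

INTERFACE

Orientations are given as a unit quaternion [w, x, y, z].
In Python, from station import bot gives the robot as it stands. The module is installed in compiled form; this text tells all that it offers.
- The arm moves only by the tool step_arm, never from a script. Its argument "increments" is a list that holds one entry, the list of rows, each a list of 7 numbers: the opening, from -1 (shut) to 1 (fully open), then the shift along the tool's x, y, z in mm, then the turn, a rotation vector about the tool's x, y, z in degrees. In form: [[[grip, x, y, z, ax, ay, az], ...]]. A call has 1 to 10 rows; each row is the pose to reach, as a shift and turn from the pose commanded when the call began, along the tool's axes at that moment; what a row does not reach only later rows make up. A row lasts 1/12 s, in which the tool goes at most 41.7 mm and 7.16 degrees, less where a joint would pass 70% of its speed; a pose out of reach is approached as far as the arm can. A call with a gripper value outside its range is refused whole. The fingers move at their own pace and stop on an object; "force" is the grip in N (left out, the last holds). Time passes only in rows, so rows that repeat a pose let the fingers close. It gives the time, the measured TCP pose, the force, the opening and the grip force at its end, in the units of the state.
- bot.get_obs(): the state, without advancing time (a new reading comes with each control period).
- bot.read_camera(name): name is "scene" or "top"; returns a dict with "image" (384x512x3 uint8, red, green, blue), "camera_matrix" (3x3 intrinsics, pixels), "R" (3x3) and "t" (3): a world point X has camera coordinates R X + t. Camera axes: x right, y down, z forward; pixel columns grow to the right and rows downward; lengths in m; the calibration is good to about 2 mm. A picture is of the moment at which its call begins. There is no depth.
- bot.hand_in(): hands the job in; it is judged then, once.
The state is a dict: "t": time; "q": joint angles; "joint_vel": joint speeds; "joint_torque": joint torques, N m; "eef_pos": TCP position; "tool_rot": TCP orientation; "contact_force": force on the tool from outside, world axes, zero at the start; "torque": the same for the moment, N m; "gripper_width": opening from 0.0 (shut) to 1.0 (fully open); "grasp_force": force on a finger pad.
Only numpy, scipy, OpenCV 4.12 (cv2) and the standard library are available. Lean on these libraries where they do the work, as an engineer would, in place of code of your own. Each camera call takes 0.05 s, during which the arm holds its last target. There are 200 camera calls.

TASK

The cuvette block has been loaded into the small grey sample unit; now close it up and start it. Lift the cover out of its stand, lay it flat on the bare desk with its bar handle up and let go of it, then take it by the handle and set it on the unit so that its plug is in the chamber and its plate lies flush on the top. Only then press the unit's start button fully down and release it, leaving the cuvette block and the weight, bottle and carton nearby undisturbed.

Things in the scene. Friction and masses are not known exactly. Their poses are not given: they have to be found in the camera images.
- cover: Loose grey cover, 0.22 kg: plate 90 x 100 x 8 mm (x, y, z); centred under it a plug 54 x 64 x 12 mm (the plate's rim stands out 18 mm all round); centred on top a black bar handle 14 x 45 x 30 mm, long along y. Origin: centre of the plug's underside; z up through the handle (plug z 0-12, plate 12-20, handle 20-50 mm). Starts on edge in the stand, z level, handle away from the robot.
- upper_edge (a point): Middle of the plate's -x edge (half way through its 8 mm), uppermost while the cover is in the stand, about 96 mm above the desk. There the rim is free for 18 mm down to the plug. Axes as the cover's.
- handle (a point): Point in the cover's bar handle to grip across its 14 mm (along the cover's x), 40 mm above the plug's underside, 10 mm below the handle's top. Axes as the cover's. 40 mm above the desk when the cover lies on it plug down.
- stand: Fixed aluminium stand, base 60 x 105 x 6 mm with two rails along its y, each 8 mm thick, reaching 22 mm above the desk; between them a slot 10 mm wide and 16 mm deep in which the cover stands on edge. Origin: under its centre, on the desk; x points across the slot, away from the robot.
- sample_unit: Fixed grey sample unit (a small instrument), 140 x 110 x 70 mm (x, y, z). Origin: centre of its underside, on the desk; its front faces -x (to the robot). Open chamber in its flat top at the rear, push button on its top at the front.
- chamber_mouth (a point): Centre of the chamber's mouth, on the unit's flat top (70 mm above the desk), 20 mm behind the unit's centre. Chamber 58 mm (x) by 68 mm (y) wide, 45 mm deep; axes as the unit's. With the cover closed the cover's origin is 12 mm below this point.
- start_top (a point): Centre of the top face of the dark round start push button (22 mm across, in a round black housing) on the unit's top, 49 mm in front of the unit's centre, 69 mm in front of the chamber's centre.
- start (a joint): Travel of the start button: 0 released, 0.006 m fully down (takes about 5 N); it springs back.
- cuvette_block: Clear two-cell block 26 x 60 x 32 mm, already standing in the chamber. Origin: centre of its underside.
- brass_weight: Bystander: knobbed brass weight, 26 mm across, 30 mm high, on the desk. Origin: centre of its underside.
- reagent_bottle: Bystander: brown bottle with a black cap, 48 mm across, 93 mm high, on the desk. Origin: centre of its underside.
- slide_box: Bystander: blue carton 28 x 78 x 27 mm on the desk. Origin: centre of its underside.
Mind the look-alikes: they are no part of the job. What is shaped like the cuvette_block but purple or turquoise is not meant.

How it is judged:
On the way, in this order (a step that is already met when the one before it is completed fails the run):
1. the cover lies flat on the desk, handle up, let go (height (world z) of cover between -0.006 and 0.006 m and angle between cover's own z axis and vertical below 0.1 rad and contact force between the fingers and cover below 0.1 N and linear speed of cover below 0.02 m/s), for 0.2 s.
2. the cover is on the unit, plug in the chamber, plate flush on the top (z of cover in the frame of chamber_mouth below -0.0095 m and horizontal distance between cover and chamber_mouth below 0.006 m and angle between cover's own z axis and vertical below 0.06 rad), for 0.2 s.
3. the start button is pressed fully down with the cover on (all of step 2 and value of joint start above 0.005 m), for 0.05 s.
At the end, for the whole second after the job is handed in: The cover is at rest on the unit with its plug in the chamber (its origin at least 9.5 mm below the mouth and within 6 mm of its centre, tilted less than 0.06 rad), the start button is out again (less than 1 mm of travel), and the cuvette block still stands in the chamber (all of step 2 and value of joint start below 0.001 m and linear speed of cover below 0.01 m/s and horizontal distance between cuvette_block and chamber_mouth below 0.025 m); the robot touches nothing.
It fails at once if the start button is pressed (more than 3 mm) before the cover is on (value of joint start above 0.003 m and not (z of cover in the frame of chamber_mouth below -0.0095 m and horizontal distance between cover and chamber_mouth below 0.006 m and angle between cover's own z axis and vertical below 0.06 rad)).
It fails at once if the cuvette block is shifted more than 15 mm or tipped (distance of cuvette_block from where it was at the start of the episode above 0.015 m or angle between cuvette_block's own z axis and vertical above 0.3 rad).
It fails at once if the weight, bottle or carton is moved more than 20 mm or tipped over (distance of any of brass_weight, reagent_bottle, slide_box from where it was at the start of the episode above 0.02 m or angle between any of brass_weight, reagent_bottle, slide_box's own z axis and vertical above 0.4 rad).
It also fails if it takes over 58 s, if anything falls off the work surface, if the arm or the gripper's body presses on something with over 40 N, if the wrist force passes 120 N, or if a joint passes its speed limit or range.

## Working session

There is one attempt and no reset: what is moved stays moved. The work goes in short steps, Python scripts to look and compute and a tool call to move; the robot and the scene stay as the last step left them, time stands still between calls to the robot, and variables do not carry over. Pictures are saved under pics/ and viewed, at most 10 in all, crops included, and the job is handed in when it is done.

Besides the shell and the picture viewer there is one more tool, called as name([rows], argument=value, ...), one row to a line, values as JSON. step_arm: Moves the arm, as the interface text tells. Its arguments: {"type":"object","properties":{"increments":{"type":"array"},"force":{"type":"number"}},"required":["increments"]}

```bash
mkdir -p pics; cat > h.py <<'E'
import numpy as np, cv2
from station import bot
def cam(n):
    c=bot.read_camera(n); return c
def save(n,f,crop=None,s=1):
    c=cam(n); im=c["image"][:,:,::-1]
    if crop: x0,y0,x1,y1=crop; im=im[y0:y1,x0:x1]
    cv2.imwrite("pics/"+f,cv2.resize(im,None,fx=s,fy=s,interpolation=cv2.INTER_CUBIC)); return c
def ray(c,uv,z):
    K,R,t=map(np.array,(c["camera_matrix"],c["R"],c["t"])); o=-R.T@t
    d=R.T@np.linalg.inv(K)@np.array([uv[0],uv[1],1.]); return o+d*(z-o[2])/d[2]
def proj(c,X):
    K,R,t=map(np.array,(c["camera_matrix"],c["R"],c["t"])); p=K@(R@np.array(X)+t); return p[:2]/p[2]
E
python3 - <<'E'
from h import *
for n in("scene","top"):
    c=save(n,n+"0.png",None,1.5); print(n,-c["R"].T@c["t"],c["R"][2],c["camera_matrix"][0])
o=bot.get_obs(); print(o["t"],o["eef_pos"],o["tool_rot"],o["gripper_width"],bot.hold_point_z)
E
```

```text
scene [ 0.12612221 -0.25353051  0.78072932] [ 0.45751005  0.50304276 -0.7332343 ] [398.72739937   0.         256.67429109]
top [0.36222109 0.24522927 1.06705352] [ 0.19061539 -0.01345981 -0.98157252] [411.38709156   0.         255.70234577]
0.1 [0.24692368 0.62761834 0.23040581] [-8.02961504e-05  1.86289312e-01  9.82494565e-01 -8.45963171e-04] 0.9998826516166112 0.0187
```

View pics/scene0.png

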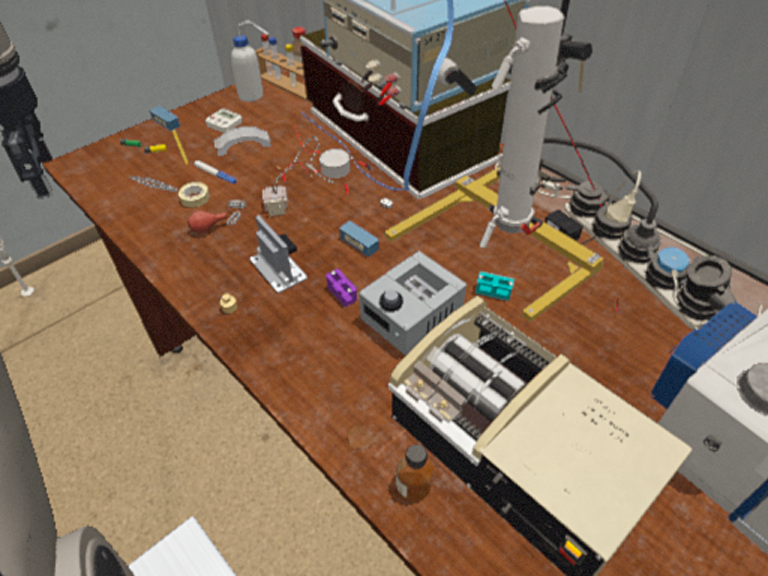

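View pics/top0.png

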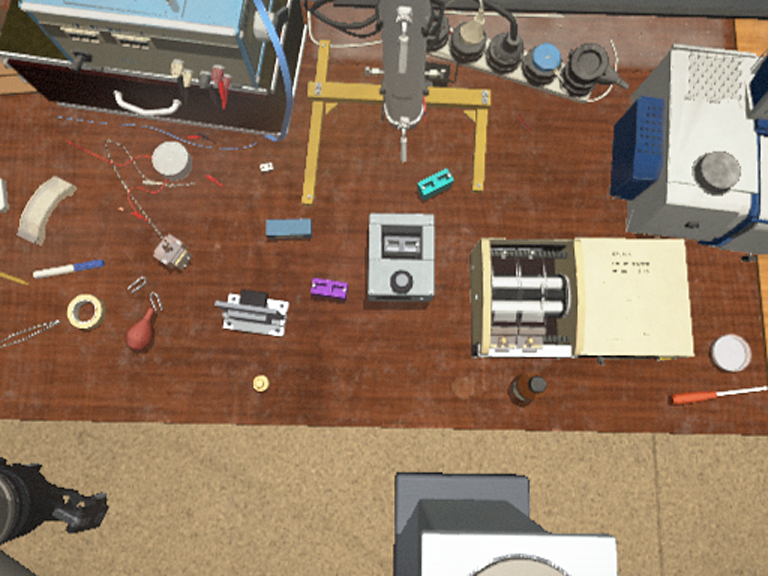

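The stand with the grey cover is at (253,310)/1.5 in top and (275,250)/1.5 in scene. The grey unit is at (401,258)/1.5 in top. The purple block (330,288) and turquoise block (435,182) are look-alikes. The clear block in the unit's chamber at (401,243) fits the description. I'll check this in enlarged crops.

```bash
python3 - <<'E'
from h import *
a=cam("top")["image"][130:230,135:305,::-1]; b=cam("scene")["image"][135:240,155:320,::-1]
cv2.imwrite("pics/topc.png",cv2.resize(a,None,fx=4.7,fy=4.7,interpolation=cv2.INTER_CUBIC))
cv2.imwrite("pics/scenec.png",cv2.resize(b,None,fx=4.8,fy=4.8,interpolation=cv2.INTER_CUBIC))
E
```

```text
(no output)
```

View pics/topc.png

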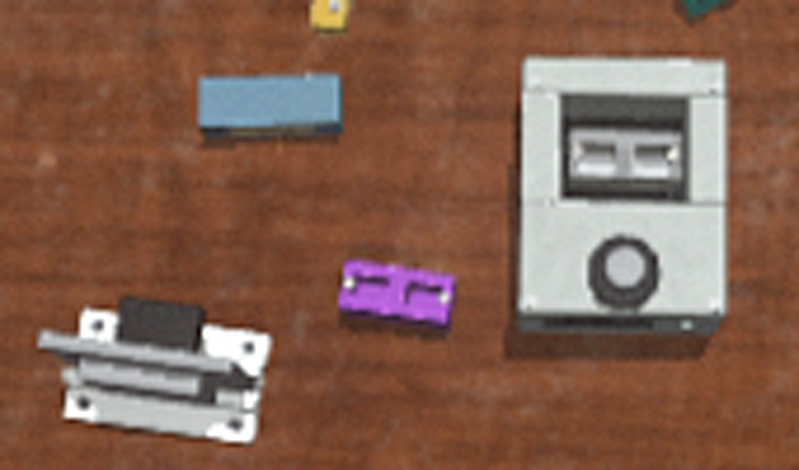

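View pics/scenec.png

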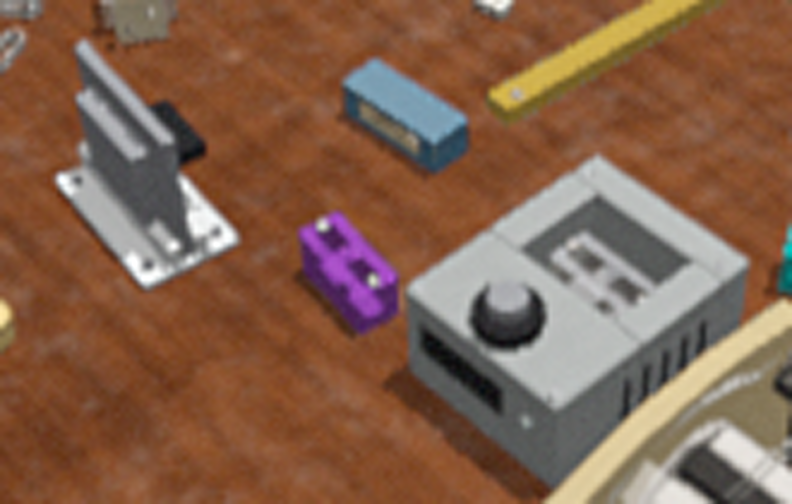

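Both crops confirm it. The cover is on edge in the stand with its black handle away from the robot: upper edge from (40,338) to (255,370) in the top crop. The clear block stands in the unit's chamber, the button is in front of it, and the coloured blocks are decoys.

```bash
cat > fit.py <<'E'
from h import *
from scipy.optimize import least_squares
C={"t":cam("top"),"s":cam("scene")}
def px(k,u,v): 
    s,o=(4.7,(135,130)) if k=="t" else (4.8,(155,135)); return np.array([(u+.5)/s-.5+o[0],(v+.5)/s-.5+o[1]])
def fit(pts,x0,name):
    def pos(p,l): c,s=np.cos(p[2]),np.sin(p[2]); return [p[0]+c*l[0]-s*l[1],p[1]+s*l[0]+c*l[1],l[2]]
    f=lambda p:np.concatenate([proj(C[k],pos(p,l))-px(k,u,v) for k,u,v,l in pts])
    r=least_squares(f,x0,loss="soft_l1"); print(name,r.x.round(4)); print(f(r.x).reshape(-1,2).round(1).tolist()); return r.x
h=.07
U=[("t",520,312,(-.07,.055,h)),("t",726,312,(-.07,-.055,h)),("t",523,58,(.07,.055,h)),("t",725,60,(.07,-.055,h)),
("t",561,94,(.049,.034,h)),("t",690,96,(.049,-.034,h)),("t",690,199,(-.009,-.034,h)),("t",560,197,(-.009,.034,h)),
("s",410,292,(-.07,.055,h)),("s",598,157,(.07,.055,h)),("s",748,265,(.07,-.055,h)),("s",553,405,(-.07,-.055,h)),
("s",598,195,(.049,.034,h)),("s",524,247,(-.009,.034,h)),("s",690,270,(.049,-.034,h))]
u=fit(U,[.5,.2,0],"unit")
z=.006
S=[("t",82,310,(.03,.0525,z)),("t",271,335,(.03,-.0525,z)),("t",254,442,(-.03,-.0525,z)),("t",65,416,(-.03,.0525,z)),
("s",57,178,(-.03,.0525,z)),("s",145,287,(-.03,-.0525,z)),("s",238,238,(.03,-.0525,z))]
fit(S,[.45,.4,0],"stand")
z=.096
# cover upper edge: local x = plate normal, centre mid-thickness
E_=[("t",40,333,(.004,.05,z)),("t",40,346,(-.004,.05,z)),("t",256,374,(-.004,-.05,z)),
("s",78,50,(-.004,.05,z)),("s",84,41,(.004,.05,z)),("s",166,147,(-.004,-.05,z)),("s",175,139,(.004,-.05,z))]
fit(E_,[.45,.4,0],"edge")
c=C["t"]; zb=.085
print("button",ray(c,px("t",627,265),zb), "s",ray(C["s"],px("s",509,302),zb))
for n,k,uv,zz in(("weight","t",(261/1.5,383/1.5),.02),("box","t",px("t",270,90),.027),("purple","t",px("t",397,290),.03),("bottlecap","t",(537/1.5,385/1.5),.09)): print(n,ray(C[k],uv,zz).round(3))
print("table front",[ray(c,(x,283),0).round(3).tolist() for x in(100,300)])
E
python3 fit.py
```

```text
unit [0.6007 0.2026 0.0048]
[[-0.2, 0.1], [0.7, 0.9], [0.3, -0.6], [0.8, -0.2], [0.4, -0.1], [-0.0, 0.0], [-0.1, 0.6], [0.2, 0.5], [-1.8, -1.2], [-0.2, -0.8], [0.7, -0.9], [0.4, 1.0], [-0.1, -0.6], [-1.3, 0.1], [0.6, -2.1]]
stand [ 0.5013  0.4502 -0.1137]
[[0.4, -0.0], [0.1, 0.1], [-0.1, 0.1], [-0.2, 0.2], [-0.2, -0.0], [0.1, -0.5], [0.2, -0.2]]
edge [ 0.5007  0.4471 -0.1102]
[[1.0, -0.1], [0.4, 0.4], [-3.8, -0.0], [-1.0, -0.7], [0.5, -0.0], [-0.2, -0.1], [0.7, 0.2]]
button [0.55400856 0.20182192 0.085     ] s [0.55313283 0.20249811 0.085     ]
weight [0.384 0.432 0.02 ]
box [0.66  0.399 0.027]
purple [0.548 0.324 0.03 ]
bottlecap [ 0.389 -0.012  0.09 ]
table front [[0.313, 0.617, 0.0], [0.322, 0.113, 0.0]]
```

```bash
cat > plan.py <<'E'
from h import *
from scipy.spatial.transform import Rotation as Ro
def down(az):  # tool z down, tool y at azimuth az (deg)
    a=np.radians(az); y=np.array([np.cos(a),np.sin(a),0]); z=np.array([0,0,-1.]); return np.column_stack([np.cross(y,z),y,z])
def go(p,R):
    o=bot.get_obs(); q=o["tool_rot"]; R0=Ro.from_quat(np.r_[q[1:],q[0]])
    d=R0.inv().apply(np.array(p)-o["eef_pos"])*1000; r=(R0.inv()*Ro.from_matrix(R)).as_rotvec(degrees=True)
    print("t",round(o["t"],2),"pos",o["eef_pos"].round(4),"q",o["q"].round(2),"shift",d.round(1),"rot",r.round(2))
E
python3 -c "
from plan import *
go([.501,.448,.16],down(180-6.4))"
```

```text
t 0.3 pos [0.247 0.628 0.231] q [-1.3   0.48  0.02  1.56 -0.01  1.11 -0.08] shift [-302.2  -74.5   71. ] rot [-3.0000e-02 -3.0000e-02 -1.0508e+02]
```

step_arm([
  [[1,-38,-9,9,0,0,-7],[1,-76,-19,18,0,0,-14],[1,-113,-28,27,0,0,-21],[1,-151,-37,36,0,0,-28],[1,-189,-47,45,0,0,-35],[1,-227,-56,54,0,0,-42],[1,-264,-65,62,0,0,-49],[1,-302,-74.5,71,0,0,-56],[1,-302,-74.5,71,0,0,-63],[1,-302,-74.5,71,0,0,-70]],
], force=40)

```text
t: 1.13
eef_pos: [0.5042, 0.4443, 0.1592]
tool_rot: [-0.0, -0.411, 0.912, -0.001]
contact_force: [-0.8, 1.0, 1.2]
gripper_width: 1.002
grasp_force: 0.0
```

```bash
python3 -c "
from plan import *
go([.501,.448,.16],down(180-6.4))"
```

```text
t 1.13 pos [0.5042 0.4443 0.1592] q [-0.69  0.55 -0.18  1.62  0.12  0.99  1.51] shift [-0.6  4.8 -0.8] rot [ -0.08  -0.13 -35.11]
```

step_arm([
  [[1,-1,3,0,0,0,-7],[1,-1,3,0,0,0,-14],[1,-1,3,0,0,0,-21],[1,-1,3,0,0,0,-28],[0.6,-1,3,0,0,0,-35.1],[0.2,-1,3,0,0,0,-35.1],[0,-1,3,0,0,0,-35.1]],
])

```text
t: 1.72
eef_pos: [0.4994, 0.4508, 0.1602]
tool_rot: [-0.0, -0.665, 0.747, 0.0]
contact_force: [0.0, 0.2, 0.6]
gripper_width: 0.603
grasp_force: 0.0
```

```bash
python3 -c "
from plan import *
go([.501,.448,.081],down(180-6.4)); print(bot.get_obs()['gripper_width'])"
```

```text
t 1.72 pos [0.4994 0.4508 0.1602] q [-0.6   0.56 -0.33  1.61  0.2   1.01  2.04] shift [ 2.6 -1.9 79.2] rot [ 0.02  0.   -0.21]
0.6027100669111439
```

step_arm([
  [[0,2,-1.5,30,0,0,0],[0,2,-1.5,55,0,0,0],[0,2,-1.5,70,0,0,0],[0,2,-1.5,79,0,0,0],[0,2,-1.5,79,0,0,0]],
])

```text
t: 2.13
eef_pos: [0.4995, 0.4479, 0.0791]
tool_rot: [-0.002, -0.666, 0.746, -0.0]
contact_force: [-0.4, -0.8, 0.2]
gripper_width: 0.499
grasp_force: 0.0
```

```bash
python3 -c "
from plan import *
go([.501,.448,.081],down(180-6.4)); print(bot.get_obs()['contact_force'])
a=cam('scene')['image'][130:215,145:260,::-1];b=cam('top')['image'][170:255,120:220,::-1]
f=lambda i:cv2.resize(i,(400,400*i.shape[0]//i.shape[1]),interpolation=cv2.INTER_CUBIC)[:290]
cv2.imwrite('pics/g1.png',np.hstack([f(a),f(b)]))"
```

```text
t 2.13 pos [0.4995 0.4479 0.0791] q [-0.61  0.65 -0.31  1.66  0.24  0.87  2.01] shift [-0.3 -1.4 -1.9] rot [ 0.13 -0.17 -0.1 ]
[-0.39266338 -0.84603667  0.21815012]
```

View pics/g1.png

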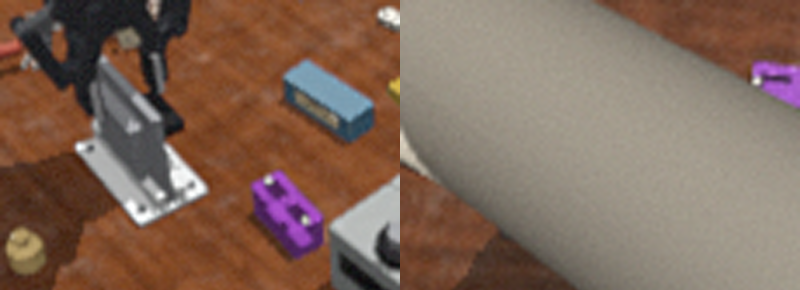

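The left half shows the fingers straddling the cover's upper edge at (130,80) in this composite. In the right half the arm blocks the top view. I'll raise slightly and close.

step_arm([
  [[0,0,-1,-2,0,0,0],[-1,0,-1,-2,0,0,0],[-1,0,-1,-2,0,0,0],[-1,0,-1,-2,0,0,0],[-1,0,-1,-2,0,0,0],[-1,0,-1,-2,0,0,0],[-1,0,-1,-2,0,0,0]],
], force=60)

```text
t: 2.82
eef_pos: [0.5022, 0.4492, 0.0845]
tool_rot: [0.001, -0.667, 0.745, -0.0]
contact_force: [-0.8, -0.7, 6.9]
gripper_width: 0.074
grasp_force: 61.2
```

step_arm([
  [[-1,0,0,-10,0,0,0],[-1,0,0,-25,0,0,0],[-1,0,0,-50,0,0,0],[-1,0,0,-80,0,0,0],[-1,0,0,-110,0,0,0],[-1,0,0,-130,0,0,0],[-1,0,0,-130,0,0,0]],
])

```text
t: 3.4
eef_pos: [0.503, 0.4507, 0.2188]
tool_rot: [0.004, -0.667, 0.745, 0.0]
contact_force: [0.7, 0.6, -1.6]
gripper_width: 0.071
grasp_force: 60.2
```

```bash
cat >> plan.py <<'E'
def tilt(az,al):  # tool z horizontally along az (deg), al deg below horizontal, handle side = -tool y = up side
    a,l=np.radians(az),np.radians(al); d=np.array([np.cos(a),np.sin(a),0]); u=np.array([0,0,1.])
    z=np.cos(l)*d-np.sin(l)*u; y=-(np.sin(l)*d+np.cos(l)*u); return np.column_stack([np.cross(y,z),y,z])
E
python3 -c "
from plan import *
go([.46,.32,.26],tilt(-135,90))
go([.46,.32,.26],tilt(-135,60));print(bot.get_obs()['gripper_width'],bot.get_obs()['contact_force'])"
```

```text
t 3.4 pos [0.503  0.4507 0.2188] q [-0.59  0.51 -0.34  1.55  0.18  1.1   2.06] shift [134.4  28.  -42.1] rot [  0.26   0.51 128.62]
t 3.4 pos [0.503  0.4507 0.2188] q [-0.59  0.51 -0.34  1.55  0.18  1.1   2.06] shift [134.4  28.  -42.1] rot [ 16.38  34.01 124.97]
0.07103803967122126 [ 0.67951443  0.58270976 -1.60439658]
```

step_arm([
  [[-1,13,3,-10,0,0,7],[-1,27,6,-20,0,0,14],[-1,40,9,-30,0,0,21],[-1,54,11,-40,0,0,28],[-1,67,14,-42,0,0,35],[-1,80,17,-42,0,0,42],[-1,94,20,-42,0,0,49],[-1,107,22,-42,0,0,56],[-1,121,25,-42,0,0,63],[-1,134,28,-42,0,0,70]],
])

```text
t: 4.23
eef_pos: [0.4578, 0.3171, 0.2538]
tool_rot: [-0.001, -0.115, 0.993, -0.001]
contact_force: [0.6, 0.3, -2.7]
gripper_width: 0.069
grasp_force: 60.1
```

```bash
python3 -c "
from plan import *
go([.46,.32,.26],tilt(-135,90))
go([.46,.32,.26],tilt(-135,60))"
```

```text
t 4.23 pos [0.4578 0.3171 0.2538] q [-0.63  0.27 -0.11  1.81  0.03  1.07  1.05] shift [-2.8  2.3 -6.2] rot [-0.15 -0.1  58.26]
t 4.23 pos [0.4578 0.3171 0.2538] q [-0.63  0.27 -0.11  1.81  0.03  1.07  1.05] shift [-2.8  2.3 -6.2] rot [27.2  15.14 56.9 ]
```

step_arm([
  [[-1,0,0,0,0,0,7],[-1,0,0,0,0,0,14],[-1,0,0,0,0,0,21],[-1,0,0,0,0,0,28],[-1,0,0,0,0,0,35],[-1,0,0,0,0,0,42],[-1,0,0,0,0,0,49],[-1,0,0,-4,0,0,56],[-1,0,0,-4,0,0,58.2],[-1,0,0,-4,0,0,58.2]],
])

```text
t: 5.07
eef_pos: [0.458, 0.3182, 0.2581]
tool_rot: [-0.0, 0.38, 0.925, -0.001]
contact_force: [1.1, -1.0, -2.9]
gripper_width: 0.072
grasp_force: 60.1
```

```bash
python3 -c "
from plan import *
go([.47,.31,.22],tilt(-135,45))"
```

```text
t 5.07 pos [0.458  0.3182 0.2581] q [-0.76  0.26  0.05  1.81 -0.01  1.07  0.09] shift [-14.2   2.7  38.1] rot [44.87  0.14  0.34]
```

step_arm([
  [[-1,-2,0,0,7,0,0],[-1,-4,0,0,14,0,0],[-1,-6,1,0,21,0,0],[-1,-8,1,0,28,0,0],[-1,-10,2,10,35,0,0],[-1,-12,2,20,42,0,0],[-1,-14,3,30,49,0,0],[-1,-14,3,38,55,0,0],[-1,-14,3,38,55,0,0]],
])

```text
t: 5.82
eef_pos: [0.4727, 0.3085, 0.2365]
tool_rot: [-0.126, 0.351, 0.842, -0.389]
contact_force: [4.0, -3.7, -5.6]
gripper_width: 0.072
grasp_force: 60.2
```

```bash
python3 -c "
from plan import *
go([.47,.31,.15],tilt(-135,30))
a=cam('scene')['image'][110:260,140:340,::-1]
cv2.imwrite('pics/g2.png',cv2.resize(a,None,fx=3,fy=3))
"
```

```text
t 5.82 pos [0.4727 0.3085 0.2365] q [-0.93  0.8   0.34  1.29 -0.04  1.9   0.2 ] shift [ 8.2 63.8 58. ] rot [11.8   3.15 -2.04]
```

View pics/g2.png

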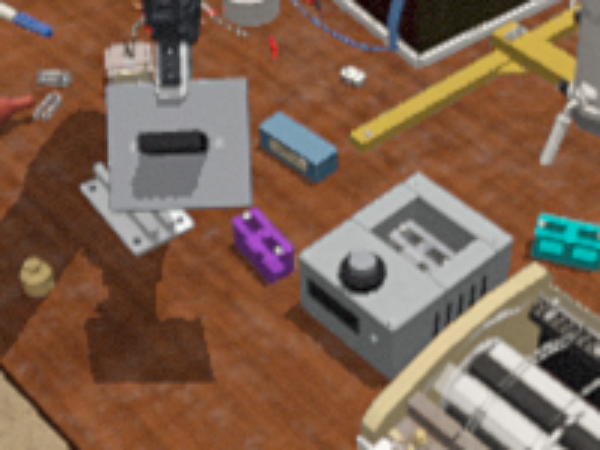

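The picture shows the cover held by its rim at (175,90), tilted with the handle (172,142) facing up. The desk below is clear. Next I lower it.

```bash
python3 -c "
from plan import *
go([.445,.28,.08],tilt(-135,42))
go([.445,.28,.08],tilt(-135,36))"
```

```text
t 5.87 pos [0.4666 0.3193 0.2392] q [-0.91  0.79  0.28  1.29 -0.02  1.91  0.18] shift [ -4.4  88.5 139.6] rot [ 0.41  3.29 -0.06]
t 5.87 pos [0.4666 0.3193 0.2392] q [-0.91  0.79  0.28  1.29 -0.02  1.91  0.18] shift [ -4.4  88.5 139.6] rot [ 6.41  3.28 -0.23]
```

step_arm([
  [[-1,0,10,15,0,0,0],[-1,0,20,31,0,0,0],[-1,0,30,47,0,0,0],[-1,-2,40,62,0,0,0],[-1,-4,50,78,0,0,0],[-1,-4,60,94,0,0,0],[-1,-4,70,110,0,0,0],[-1,-4,70,110,0,0,0]],
])

```text
t: 6.53
eef_pos: [0.4465, 0.2874, 0.1116]
tool_rot: [-0.139, 0.338, 0.85, -0.379]
contact_force: [-1.0, -1.1, -3.0]
gripper_width: 0.072
grasp_force: 60.2
```

```bash
python3 -c "
from plan import *
go([.445,.28,.08],tilt(-135,42))
go([.445,.28,.08],tilt(-135,30)); print(bot.get_obs()['contact_force'])"
```

```text
t 6.53 pos [0.4465 0.2874 0.1116] q [-0.89  0.87  0.25  1.45 -0.04  1.66  0.18] shift [-3.4 19.1 26.1] rot [0.4  2.31 0.63]
t 6.53 pos [0.4465 0.2874 0.1116] q [-0.89  0.87  0.25  1.45 -0.04  1.66  0.18] shift [-3.4 19.1 26.1] rot [12.4   2.36  0.38]
[-1.04209629 -1.13312933 -3.01923259]
```

step_arm([
  [[-1,-1,5,6,3,1,0],[-1,-2,10,13,6,2,0],[-1,-3,15,20,9,2,0],[-1,-3.4,19,26,12,2.4,0.4],[-1,-3.4,19,26,14,2.4,0.4],[-1,-3.4,19,26,14,2.4,0.4]],
])

```text
t: 7.03
eef_pos: [0.4472, 0.2817, 0.0821]
tool_rot: [-0.195, 0.33, 0.794, -0.472]
contact_force: [-0.9, -0.5, -3.0]
gripper_width: 0.069
grasp_force: 60.3
```

```bash
python3 -c "
from plan import *
go([.445,.28,.05],tilt(-135,28)); print(bot.get_obs()['contact_force'])"
```

```text
t 7.03 pos [0.4472 0.2817 0.0821] q [-0.85  1.05  0.25  1.31 -0.06  1.87  0.19] shift [ 0.4 26.9 17.7] rot [ 0.54 -0.01 -0.1 ]
[-0.89224972 -0.5112941  -3.02569257]
```

step_arm([
  [[-1,0,9,6,0,0,0],[-1,0,18,12,0,0,0],[-1,0,27,18,2,0,0],[-1,0,30,20,4,0,0],[-1,0,32,22,6,0,0],[-1,0,32,22,6,0,0]],
])

```text
t: 7.53
eef_pos: [0.4435, 0.2784, 0.0429]
tool_rot: [-0.212, 0.319, 0.769, -0.512]
contact_force: [-1.2, 0.5, -2.9]
gripper_width: 0.068
grasp_force: 60.3
```

```bash
python3 -c "
from plan import *
go([.445,.28,.04],tilt(-135,20)); print(bot.get_obs()['contact_force'])
c=save('scene','g3.png',(150,130,310,250),4)"
```

```text
t 7.53 pos [0.4435 0.2784 0.0429] q [-0.9   1.18  0.34  1.26 -0.11  1.91  0.26] shift [ 0.1  3.5 -0.9] rot [ 2.66  0.01 -0.12]
[-1.22212812  0.47179605 -2.9499065 ]
```

View pics/g3.png

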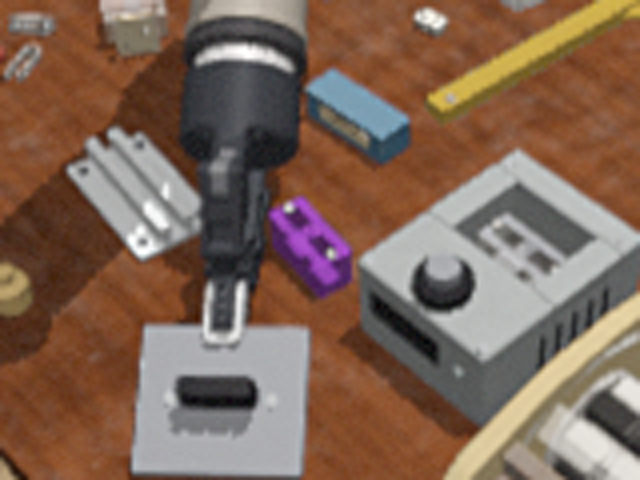

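The cover hangs about 23° from flat at (222,400), with the bare desk beneath it and its far plug edge nearly down. I'll lower to contact and then ease it off the lower finger.

step_arm([
  [[-1,0,2,1,0,0,0],[-1,0,4,2,0,0,0],[-1,0,6,2.5,0,0,0],[-1,0,6,2.5,0,0,0]],
])

```text
t: 7.92
eef_pos: [0.4448, 0.2784, 0.0387]
tool_rot: [-0.211, 0.32, 0.769, -0.511]
contact_force: [0.3, 0.3, -2.1]
gripper_width: 0.074
grasp_force: 60.3
```

Near contact. Open partly.

step_arm([
  [[-0.7,0,1,0.5,0,0,0],[-0.6,0,1,0.5,0,0,0],[-0.5,0,1,0.5,0,0,0],[-0.5,0,1,0.5,0,0,0],[-0.5,0,1,0.5,0,0,0]],
])

```text
t: 8.33
eef_pos: [0.4447, 0.2783, 0.0376]
tool_rot: [-0.211, 0.32, 0.769, -0.512]
contact_force: [0.7, 0.4, -0.1]
gripper_width: 0.252
grasp_force: 0.3
```

```bash
python3 -c "
from plan import *
go([.445,.28,.04],tilt(-135,20)); print(bot.get_obs()['contact_force'],bot.get_obs()['gripper_width'])
c=save('scene','g4.png',(150,130,310,250),4)"
```

```text
t 8.33 pos [0.4447 0.2783 0.0376] q [-0.9   1.18  0.34  1.25 -0.11  1.91  0.26] shift [ 1.  -1.7 -2.2] rot [ 2.78  0.01 -0.25]
[ 0.69377819  0.42104375 -0.11398784] 0.2521774605292584
```

View pics/g4.png

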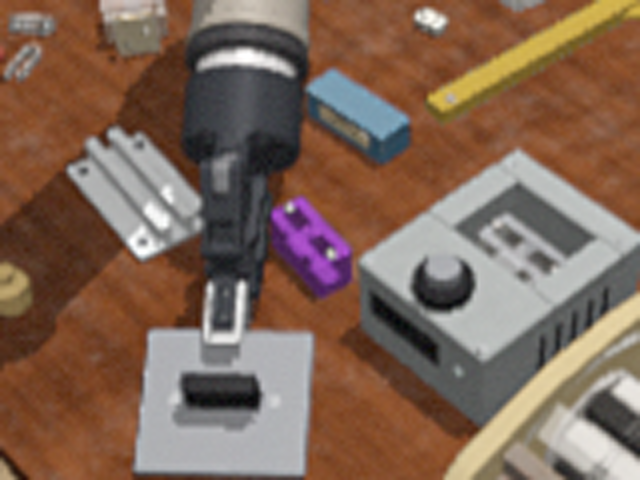

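The cover has tipped onto the lower finger and is nearly flat at (225,400). Next: lower 5 mm and draw the fingers straight back.

step_arm([
  [[-0.5,0,2.5,1,0,0,0],[-0.5,0,4.6,2,0,0,0],[-0.5,0,6.6,-3,0,0,0],[-0.5,0,8.5,-7,0,0,0],[-0.5,0,10.5,-12,0,0,0],[-0.5,0,12.5,-17,0,0,0],[-0.5,0,14.5,-22,0,0,0],[-0.5,0,15,-32,0,0,0],[-0.5,0,15,-50,0,0,0],[-0.5,0,5,-80,0,0,0]],
])

```text
t: 9.22
eef_pos: [0.5038, 0.3609, 0.0935]
tool_rot: [-0.139, 0.313, 0.836, -0.428]
contact_force: [-1.0, 3.0, 3.3]
gripper_width: 0.251
grasp_force: 0.0
```

```bash
python3 -c "
from plan import *
go([.435,.27,.2],tilt(-135,90)); print(bot.get_obs()['contact_force'])
a=cam('scene')['image'][130:260,150:310,::-1];b=cam('top')['image'][150:280,150:310,::-1]
f=lambda i:cv2.resize(i,None,fx=2.5,fy=2.5,interpolation=cv2.INTER_CUBIC)
cv2.imwrite('pics/g5.png',np.hstack([f(a),f(b)]))"
```

```text
t 9.22 pos [0.5038 0.3609 0.0935] q [-0.82  1.08  0.1   1.07  0.05  1.92  0.12] shift [  -9.5 -153.    28.4] rot [-53.4    4.18   3.68]
[-0.95177676  3.02811294  3.2500971 ]
```

View pics/g5.png

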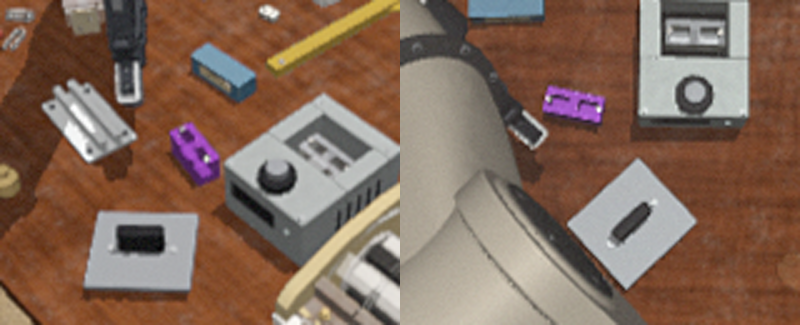

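The right half (top view) shows the cover lying flat and released, plate corners at (637,160), (697,220), (627,288) and (567,222). The left half shows the handle up at (140,238). Now fit its pose.

```bash
cat > fit2.py <<'E'
import fit as F; from fit import *
F.px=lambda k,u,v: np.array([(u+.5-(400 if k=="t" else 0))/2.5-.5+150,(v+.5)/2.5-.5+(150 if k=="t" else 130)])
a,b,z=.045,.05,.02
fit([("t",637,160,(-a,b,z)),("t",697,220,(a,b,z)),("t",627,288,(a,-b,z)),("t",567,222,(-a,-b,z)),
("s",98,212,(-a,-b,z)),("s",200,215,(-a,b,z)),("s",190,292,(a,b,z)),("s",85,287,(a,-b,z))],[.44,.27,-2.36],"cover")
E
python3 fit2.py | tail -2
```

```text
cover [ 0.4297  0.2599 -2.3653]
[[0.9, -1.4], [1.2, 0.3], [0.3, 0.7], [0.0, 0.7], [0.2, -0.4], [-0.4, -0.5], [0.1, -1.2], [-0.8, -0.5]]
```

step_arm([
  [[-0.3,0,-30,-10,0,0,0],[0,0,-55,-10,-7,0,0],[0,-2,-80,-10,-14,1,1],[0,-4,-100,0,-21,2,2],[0,-6,-120,10,-28,3,3],[0,-9,-140,15,-35,4,3],[0,-9,-150,22,-42,4,4],[0,-9,-153,28,-49,4,4],[0,-9,-153,28,-53.4,4,4],[0,-9,-153,28,-53.4,4,4]],
])

```text
t: 10.25
eef_pos: [0.4303, 0.2574, 0.1949]
tool_rot: [0.001, 0.39, 0.921, -0.014]
contact_force: [-1.1, -0.1, -0.2]
gripper_width: 0.499
grasp_force: 0.0
```

```bash
python3 -c "
from plan import *
go([.4297,.2599,.027],down(44.5))"
```

```text
t 10.25 pos [0.4303 0.2574 0.1949] q [-0.94  0.25  0.31  2.   -0.07  0.93  0.18] shift [  4.3   5.6 167.8] rot [-1.47  0.73 -0.45]
```

step_arm([
  [[0,2,3,30,-1,0.5,-0.4],[0,4,5,60,-1.5,0.7,-0.4],[0,4,5,90,-1.5,0.7,-0.4],[0,4,5,110,-1.5,0.7,-0.4],[0,4,5,110,-1.5,0.7,-0.4]],
])

```text
t: 10.67
eef_pos: [0.4302, 0.2629, 0.0806]
tool_rot: [-0.001, 0.385, 0.923, -0.005]
contact_force: [-1.0, 0.1, 1.1]
gripper_width: 0.502
grasp_force: 0.0
```

```bash
python3 -c "
from plan import *
go([.4297,.2599,.027],down(44.5))"
```

```text
t 10.67 pos [0.4302 0.2629 0.0806] q [-0.88  0.42  0.26  2.09 -0.17  0.66  0.27] shift [-1.7 -1.9 53.6] rot [-0.58  0.09  0.17]
```

step_arm([
  [[0,-1,-1,20,-0.5,0,0],[0,-1.7,-1.9,38,-0.5,0,0],[0,-1.7,-1.9,49,-0.5,0,0],[0,-1.7,-1.9,53,-0.5,0,0],[0,-1.7,-1.9,53,-0.5,0,0],[0,-1.7,-1.9,53,-0.5,0,0]],
])

```text
t: 11.17
eef_pos: [0.4339, 0.2631, 0.0332]
tool_rot: [0.003, 0.385, 0.923, 0.005]
contact_force: [-0.5, 0.3, 0.3]
gripper_width: 0.498
grasp_force: 0.0
```

```bash
python3 -c "
from plan import *
go([.4297,.2599,.027],down(44.5))"
```

```text
t 11.17 pos [0.4339 0.2631 0.0332] q [-0.85  0.5   0.22  2.12 -0.21  0.53  0.31] shift [ 0.6 -5.3  6.2] rot [0.63 0.12 0.17]
```

step_arm([
  [[0,0,0,0,0,0,0],[0,0,0,0,0,0,0],[0,0,0,0,0,0,0]],
])

```text
t: 11.42
eef_pos: [0.4338, 0.2632, 0.0335]
tool_rot: [0.003, 0.385, 0.923, 0.005]
contact_force: [0.6, 0.1, 0.1]
gripper_width: 0.497
grasp_force: 0.0
```

```bash
python3 -c "
from plan import *
go([.4297,.2599,.027],down(44.5))"
```

```text
t 11.42 pos [0.4338 0.2632 0.0335] q [-0.85  0.5   0.22  2.12 -0.21  0.53  0.31] shift [ 0.6 -5.3  6.5] rot [0.71 0.11 0.18]
```

step_arm([
  [[0,0.5,-3,3,0.6,0,0],[0,0.6,-5.3,6,0.6,0,0],[0,0.6,-5.3,6,0.6,0,0],[0,0.6,-5.3,6,0.6,0,0]],
])

```text
t: 11.75
eef_pos: [0.4289, 0.2593, 0.0265]
tool_rot: [0.001, 0.385, 0.923, -0.0]
contact_force: [-0.0, -0.4, -0.5]
gripper_width: 0.501
grasp_force: 0.0
```

Good; close on the handle.

step_arm([
  [[-1,0,0,0,0,0,0],[-1,0,0,0,0,0,0],[-1,0,0,0,0,0,0],[-1,0,0,0,0,0,0],[-1,0,0,0,0,0,0],[-1,0,0,0,0,0,0]],
], force=60)

```text
t: 12.25
eef_pos: [0.4297, 0.2598, 0.027]
tool_rot: [0.001, 0.385, 0.923, 0.0]
contact_force: [0.2, 0.9, 4.3]
gripper_width: 0.153
grasp_force: 59.6
```

step_arm([
  [[-1,0,0,-10,0,0,0],[-1,0,0,-30,0,0,0],[-1,0,0,-60,0,0,0],[-1,0,0,-90,0,0,0],[-1,0,0,-120,0,0,0],[-1,0,0,-140,0,0,0],[-1,0,0,-140,0,0,0]],
])

```text
t: 12.83
eef_pos: [0.4308, 0.2607, 0.1709]
tool_rot: [0.002, 0.385, 0.923, 0.003]
contact_force: [0.8, 0.1, -1.9]
gripper_width: 0.151
grasp_force: 58.9
```

```bash
python3 -c "
from plan import *
go([.6207,.2027,.165],down(0)); o=bot.get_obs(); print(o['contact_force'],o['torque'],o['gripper_width'])"
```

```text
t 12.83 pos [0.4308 0.2607 0.1709] q [-0.93  0.27  0.31  2.04 -0.11  0.84  0.22] shift [-174.7   94.3    7. ] rot [ 4.400e-01 -4.000e-02  4.465e+01]
[ 0.78049984  0.10363541 -1.92134379] [ 0.05094374 -0.03381119 -0.01638054] 0.151097584530103
```

step_arm([
  [[-1,-25,13,0,0,0,6.5],[-1,-50,27,0,0,0,13],[-1,-75,40,1,0,0,20],[-1,-100,54,2,0,0,27],[-1,-125,67,4,0,0,34],[-1,-150,81,6,0,0,40],[-1,-175,94,7,0,0,44.9],[-1,-175,94,7,0,0,44.9],[-1,-175,94,7,0,0,44.9]],
])

```text
t: 13.58
eef_pos: [0.6189, 0.1996, 0.1584]
tool_rot: [0.001, 0.709, 0.705, -0.001]
contact_force: [-0.5, 1.4, -3.6]
gripper_width: 0.152
grasp_force: 59.3
```

```bash
python3 -c "
from plan import *
go([.6207,.2027,.14],down(0.3))"
```

```text
t 13.58 pos [0.6189 0.1996 0.1584] q [-0.76  0.55  0.49  1.71 -0.3   0.96 -0.16] shift [ 3.2  1.8 18.4] rot [-0.02  0.2  -0.63]
```

step_arm([
  [[-1,2,1,15,0,0,-0.4],[-1,3.2,1.8,30,0,0,-0.6],[-1,3.2,1.8,45,0,0,-0.6],[-1,3.2,1.8,48,0,0,-0.6],[-1,3.2,1.8,48,0,0,-0.6]],
])

```text
t: 14.0
eef_pos: [0.6184, 0.2048, 0.1104]
tool_rot: [-0.0, 0.704, 0.71, -0.002]
contact_force: [-0.3, 0.0, -2.7]
gripper_width: 0.149
grasp_force: 59.1
```

```bash
python3 -c "
from plan import *
go([.6207,.2027,.09],down(0.3)); print(bot.get_obs()['contact_force'])"
```

```text
t 14.0 pos [0.6184 0.2048 0.1104] q [-0.74  0.61  0.46  1.74 -0.33  0.88 -0.13] shift [-2.1  2.3 20.4] rot [-0.14  0.12  0.17]
[-0.3481305   0.0341354  -2.73067196]
```

step_arm([
  [[-1,-2.1,2.3,3,0,0,0],[-1,-2.1,2.3,6,0,0,0.1],[-1,-2.1,2.3,6,0,0,0.1],[-1,-2.1,2.3,6,0,0,0.1]],
])

```text
t: 14.33
eef_pos: [0.6233, 0.2024, 0.1065]
tool_rot: [0.001, 0.705, 0.709, 0.001]
contact_force: [-0.7, -0.2, -2.7]
gripper_width: 0.153
grasp_force: 59.2
```

```bash
python3 -c "
from plan import *
go([.6207,.2027,.09],down(0.3)); print(bot.get_obs()['contact_force'])
a=cam('scene')['image'][140:260,215:335,::-1];b=cam('top')['image'][130:210,220:320,::-1]
f=lambda i:cv2.resize(i,(400,400*i.shape[0]//i.shape[1]),interpolation=cv2.INTER_CUBIC)[:320]
cv2.imwrite('pics/g6.png',np.hstack([cv2.resize(a,(400,400),interpolation=cv2.INTER_CUBIC)[:320],f(b)]))"
```

```text
t 14.33 pos [0.6233 0.2024 0.1065] q [-0.73  0.62  0.46  1.73 -0.34  0.87 -0.12] shift [ 0.4 -2.6 16.5] rot [ 0.13  0.04 -0.04]
[-0.7193879  -0.16604423 -2.67865077]
```

step_arm([
  [[-1,0.2,-1.8,2,0,0,0],[-1,0.2,-1.8,4,0,0,0],[-1,0.2,-1.8,4,0,0,0],[-1,0.2,-1.8,4,0,0,0]],
])

```text
t: 14.77
eef_pos: [0.6211, 0.2026, 0.1019]
tool_rot: [0.001, 0.705, 0.709, 0.0]
contact_force: [1.0, -0.8, -3.0]
gripper_width: 0.148
grasp_force: 59.2
```

step_arm([
  [[-1,0,0,0,0,0,0],[-1,0,0,0,0,0,0],[-1,0,0,0,0,0,0]],
])

```text
t: 15.02
eef_pos: [0.6214, 0.2025, 0.1022]
tool_rot: [0.001, 0.705, 0.709, 0.0]
contact_force: [-0.0, -0.5, -2.4]
gripper_width: 0.151
grasp_force: 59.2
```

step_arm([
  [[-1,0,0,2,0,0,0],[-1,0,0,4,0,0,0],[-1,0,0,6,0,0,0],[-1,0,0,8,0,0,0],[-1,0,0,9,0,0,0],[-1,0,0,9,0,0,0]],
])

```text
t: 15.52
eef_pos: [0.6211, 0.2025, 0.0927]
tool_rot: [0.001, 0.705, 0.709, -0.0]
contact_force: [0.1, 0.7, -2.5]
gripper_width: 0.149
grasp_force: 59.2
```

The plug is below the mouth with no contact force. Continue down to flush.

step_arm([
  [[-1,0,0,2,0,0,0],[-1,0,0,4,0,0,0],[-1,0,0,6,0,0,0],[-1,0,0,7.5,0,0,0],[-1,0,0,8.5,0,0,0],[-1,0,0,8.5,0,0,0]],
])

```text
t: 16.02
eef_pos: [0.6213, 0.2026, 0.0851]
tool_rot: [0.001, 0.705, 0.709, 0.0]
contact_force: [-2.9, -1.1, 3.6]
gripper_width: 0.149
grasp_force: 60.0
```

Seated: contact at the expected height. Release and rise.

step_arm([
  [[-0.4,0,0,0,0,0,0],[-0.2,0,0,0,0,0,0],[0,0,0,0,0,0,0],[0,0,0,-1,0,0,0],[0,0,0,-15,0,0,0],[0,0,0,-40,0,0,0],[0,0,0,-70,0,0,0],[-1,0,0,-80,0,0,0],[-1,0,0,-80,0,0,0]],
])

```text
t: 16.77
eef_pos: [0.6236, 0.203, 0.169]
tool_rot: [0.002, 0.706, 0.709, 0.004]
contact_force: [0.7, 0.2, -0.6]
gripper_width: 0.227
grasp_force: 0.0
```

```bash
python3 -c "
from plan import *
go([.553,.2023,.13],down(0.3)); print(bot.get_obs()['contact_force'])
a=cam('scene')['image'][140:250,215:335,::-1];b=cam('top')['image'][130:220,220:320,::-1]
f=lambda i:cv2.resize(i,(400,400*i.shape[0]//i.shape[1]),interpolation=cv2.INTER_CUBIC)[:350]
cv2.imwrite('pics/g7.png',np.hstack([f(a)[:350],f(b)]))"
```

```text
t 16.77 pos [0.6236 0.203  0.169 ] q [-0.76  0.54  0.5   1.7  -0.3   0.97 -0.15] shift [ -0.5 -71.   38.4] rot [ 0.47 -0.1  -0.05]
[ 0.72174263  0.20830257 -0.56967058]
```

View pics/g7.png

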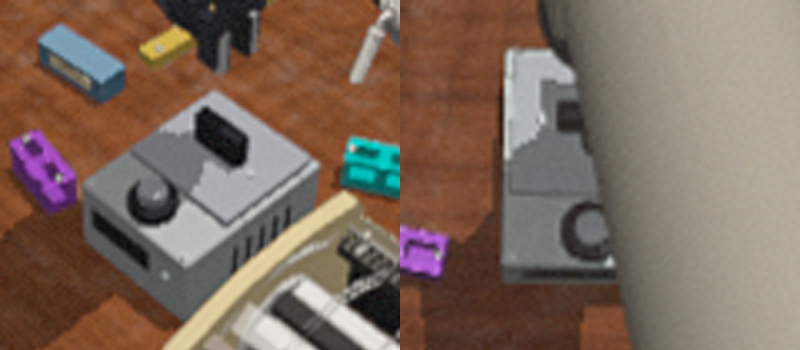

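The cover sits flush on the unit: plate at (235,160), handle at (222,137), button at (152,200) clear. Now the start button, with fingers shut.

step_arm([
  [[-1,0,-20,0,0,0,0],[-1,0,-45,0,0,0,0],[-1,0,-68,10,0.4,0,0],[-1,0,-70,30,0.4,0,0],[-1,0,-70,50,0.4,0,0],[-1,0,-70,55,0.4,0,0],[-1,0,-70,55,0.4,0,0]],
])

```text
t: 17.45
eef_pos: [0.5495, 0.2016, 0.1071]
tool_rot: [-0.002, 0.705, 0.709, -0.005]
contact_force: [0.1, -0.3, 0.1]
gripper_width: -0.0
grasp_force: 0.0
```

```bash
python3 -c "
from plan import *
go([.5525,.2024,.09],down(0.3)); print(bot.get_obs()['contact_force'],bot.get_obs()['gripper_width'])"
```

```text
t 17.45 pos [0.5495 0.2016 0.1071] q [-0.81  0.52  0.47  1.9  -0.32  0.81 -0.17] shift [ 0.8  3.2 17.1] rot [-0.56  0.2  -0.02]
[ 0.07330864 -0.34004725  0.06340442] -0.00029263483671894674
```

step_arm([
  [[-1,0.4,2,3,-0.3,0,0],[-1,0.8,2.5,6,-0.3,0,0],[-1,0.8,2.5,9,-0.3,0,0],[-1,0.8,2.5,12,-0.3,0,0],[-1,0.8,2.5,15,-0.3,0,0],[-1,0.8,2.5,15,-0.3,0,0]],
])

```text
t: 17.95
eef_pos: [0.5535, 0.203, 0.094]
tool_rot: [0.0, 0.705, 0.709, -0.001]
contact_force: [-0.4, 0.6, -0.2]
gripper_width: 0.002
grasp_force: 0.0
```

step_arm([
  [[-1,0,-1,2,0,0,0],[-1,0,-1,4,0,0,0],[-1,0,-1,6,0,0,0],[-1,0,-1,8,0,0,0],[-1,0,-1,8,0,0,0]],
])

```text
t: 18.37
eef_pos: [0.5529, 0.2031, 0.0865]
tool_rot: [0.0, 0.705, 0.709, -0.0]
contact_force: [-0.8, 0.1, 4.8]
gripper_width: -0.005
grasp_force: 2.3
```

step_arm([
  [[-1,0,0,2,0,0,0],[-1,0,0,4,0,0,0],[-1,0,0,5,0,0,0],[-1,0,0,5,0,0,0]],
])

```text
t: 18.7
eef_pos: [0.5532, 0.2031, 0.0855]
tool_rot: [-0.001, 0.706, 0.709, 0.001]
contact_force: [-12.4, -3.6, 39.9]
gripper_width: 0.003
grasp_force: 19.7
```

step_arm([
  [[-1,0,0,-5,0,0,0],[-1,0,0,-7,0,0,0],[-1,0,0,-7,0,0,0],[-1,0,0,-7,0,0,0]],
])

```text
t: 19.03
eef_pos: [0.5531, 0.2032, 0.0886]
tool_rot: [0.001, 0.705, 0.709, 0.0]
contact_force: [0.4, -0.3, 3.3]
gripper_width: 0.002
grasp_force: 1.7
```

step_arm([
  [[-1,0,0,-2,0,0,0],[-1,0,0,-2,0,0,0],[-1,0,0,-2,0,0,0]],
])

```text
t: 19.28
eef_pos: [0.5531, 0.2031, 0.0904]
tool_rot: [0.001, 0.705, 0.709, -0.0]
contact_force: [1.1, -0.2, 2.3]
gripper_width: 0.002
grasp_force: 1.2
```

The force follows the spring all the way and hit a hard stop at 0.0855, so the button went fully down. Retreat clear.

step_arm([
  [[-1,0,0,-10,0,0,0],[-1,0,0,-35,0,0,0],[-1,0,0,-70,0,0,0],[-1,0,0,-100,0,0,0],[-1,0,0,-110,0,0,0],[-1,0,0,-110,0,0,0],[-1,0,0,-110,0,0,0],[-1,0,0,-110,0,0,0]],
])

```text
t: 19.95
eef_pos: [0.5515, 0.203, 0.199]
tool_rot: [-0.0, 0.705, 0.709, -0.002]
contact_force: [-0.4, -0.4, 0.1]
gripper_width: -0.002
grasp_force: 0.0
```

```bash
python3 -c "
from h import *
o=bot.get_obs(); print(o['eef_pos'],o['contact_force'],np.abs(o['joint_vel']).max()); print(bot.hand_in())"
```

```text
[0.55151868 0.20298701 0.19899966] [-0.42806903 -0.3649751   0.07739827] 0.012132634232751622
the job is handed in; nothing more can be done
None
```

I laid the cover flat on the desk and released it, then set it flush on the unit by its handle, pressed the start button to its hard stop and released it; the job was handed in at about 20 s, and no verdict was returned.

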